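# Shut the parts chest

### The job

Close up the grey parts chest: with the fingertips, push both open drawers fully home, and only then push the raised lid down until it lies fully shut. Leave the jars, the bolt and the other loose things round the chest standing and lying where they are.

Things in the scene. Friction and masses are not known exactly. Their poses are not given: they have to be found in the camera images.
- chest: Grey sheet-steel parts chest, screwed down: 140 deep (x) x 300 wide (y) x 100 high, lid hinged along its back. Origin: centre of its underside, on the table; x points from its front to its back (away from the robot, give or take its yaw), y to its left, z up. Two drawers side by side in its front; shut, their front plates are at x = -76 to -70 mm, 18 to 90 mm above the table.
- drawer_left (a joint): How far the left (+y) drawer is out, in m: 0 fully home, 0.08 fully out. It slides along the chest's x, stays where it is left, and takes about 2 N to push plus drag that grows with speed (3 N per m/s). Starts 0.03 to 0.055 out.
- drawer_right (a joint): The same for the right (-y) drawer.
- drawer_left_pull (a point): Centre of the front face of the left drawer's flat steel pull bar, 56 wide x 20 high, 58 mm above the table, 24 mm in front of the drawer's front plate. It moves with the drawer. When home it is 100 mm in front of the chest's origin and 74.5 mm to its left.
- drawer_right_pull (a point): The same for the right drawer (74.5 mm to the right of the chest's origin).
- lid (a joint): Lid angle in rad: 0 shut (level), 1.5 the most open; starts 1.0 to 1.25, leaning towards the robot from its hinge at the back. A stiff hinge (about 0.3 N m of friction) holds it wherever it is left; pushing it down at its free edge takes about 1 to 3 N.
- lid_edge (a point): Middle of the lid's free (front) edge, on its outer face (on top when shut). Lid: flat plate 3 mm thick, 152 from hinge line to free edge, 304 wide, a 14 mm lip along the edge on its inner side. The outer face lies 5 mm outside the hinge line; open, it looks up and to the back, away from the robot. Shut, this point is 82 mm in front of the chest's origin and 105 mm above the table.
- lid_hinge (a point): Middle of the lid's hinge line, which runs along the chest's y: 70 mm behind the chest's origin, 100 mm above the table. It does not move.
- jar_screws: Loose jar with a red lid, 68 diameter x 99 high, stands beside the chest on one side; origin: centre of its underside. Not to be disturbed.
- jar_nuts: Loose jar with a pale lid, 60 diameter x 89 high, beside the chest on the other side; origin: centre of its underside. Not to be disturbed.
- standing_bolt: Loose hex bolt standing on its head, 22 x 19 x 41 high, about 180 mm in front of the chest's origin, half-way between the two drawers; origin: centre of its underside. Not to be disturbed.
- timber_block: Loose offcut of timber, 40 x 170 (its y) x 20 high, lying in front and to one side; origin: centre of its underside. Not to be disturbed.
- spanner: Loose spanner, 43 x 165 (its y) x 8 high, lying in front and to the other side; origin: centre of its underside. Not to be disturbed.

How it is judged:
On the way, in this order (a step that is already met when the one before it is completed fails the run):
1. both drawers are fully home while the lid is still up (value of joint each of drawer_left, drawer_right below 0.004 m and value of joint lid above 0.7 rad), for 0.2 s.
2. then the lid is pushed shut (value of joint lid below 0.035 rad), for 0.2 s.
At the end, for the whole second after the job is handed in: Both drawers within 4 mm of home, the lid within 0.035 rad (5 mm at its free edge) of shut, every loose thing upright, at rest and within 30 mm of where it stood (value of joint each of drawer_left, drawer_right below 0.004 m and value of joint lid below 0.035 rad and distance of each of jar_screws, jar_nuts, standing_bolt, timber_block, spanner from where it was at the start of the episode below 0.03 m and linear speed of each of jar_screws, jar_nuts, standing_bolt, timber_block, spanner below 0.02 m/s and angle between each of jar_screws, jar_nuts, standing_bolt, timber_block, spanner's own z axis and vertical below 0.3 rad); the robot touches nothing.
It fails at once if a loose thing is lifted, carried or shoved (more than 30 mm) (distance of any of jar_screws, jar_nuts, standing_bolt, timber_block, spanner from where it was at the start of the episode above 0.03 m).
It fails at once if a loose thing is tipped over (angle between any of jar_screws, jar_nuts, standing_bolt, timber_block, spanner's own z axis and vertical above 0.5 rad).
It fails at once if the lid is lowered (below 0.6 rad) while a drawer is still out (value of joint lid below 0.6 rad and value of joint any of drawer_left, drawer_right above 0.008 m).
It also fails if it takes over 59 s, if anything falls off the work surface, if the arm or the gripper's body presses on something with over 40 N, if the wrist force passes 120 N, or if a joint passes its speed limit or range.

### The arm

A 6-joint arm with a two-finger parallel gripper is mounted at the origin on the work surface; the furniture and walls round the work are solid. World frame = base frame: x ahead of the robot, y to its left, z up, the work surface at z = 0. Lengths are in m, angles in rad, forces in N, time in s.
With the tool pointing down it reaches from about 0.275 to 0.85 m from the base axis. Payload 19 kg.
Tool frame: the origin (TCP) lies midway between the tips of the shut fingers; the grasp point (between the pads) lies 19 mm behind it; z points along the fingers, y is the line along which they close (so a half turn about z gives the same grasp; the last joint's range is limited). The gripper opens to 85 mm and grips with 20 to 120 N. Pads are 22 mm wide; open, the fingers measure 114 mm over their backs; the gripper's body (76 mm by 85 mm) begins 54 mm behind the grasp point. The pads swing forward as they close: fully open they stand 13 mm farther back than shut.
Start: joints at [-1.455, 0.15, 1.437, -0, 1.554, -0.134], TCP at [0.142, -0.557, 0.231] pointing down, gripper open.
Joint ranges: [-2.8, 2.8], [-0.68, 2.1], [0.12, 2.68], [-1.39, 4.53], [0.16, 2.79], [-2.81, 2.81]. Speed limits (rad/s): [1.89, 1.89, 2.22, 3.01, 3.01, 3.01].

### API

Orientations are given as a rotation vector (axis times angle).
In Python, from cell import observe, capture, calibration, order, masks_of, place_of gives the robot as it stands. The module is installed in compiled form; this text tells all that it offers.
- The arm moves only by the tool send_rows, never from a script. Its argument "moves" is a list that holds one entry, the list of rows, each a list of 7 numbers: the shift along the tool's x, y, z in m, then the turn, a rotation vector about the tool's x, y, z in rad, then the closure, from -1 (fully open) to 1 (shut). In form: [[[x, y, z, wx, wy, wz, hand], ...]]. A call has 1 to 20 rows; each row shifts and turns the commanded pose from where the row before left it, along the tool's axes as they then stand; what a row does not reach is not made up. A row lasts 1/8 s, in which the tool goes at most 62.5 mm and 10.7 degrees, less where a joint would pass 70% of its speed; a pose out of reach is approached as far as the arm can. A call is refused whole if a number of a shift passes 0.0625 or a number of a turn 0.188, either way. A call with a gripper value outside its range is refused whole. The fingers move at their own pace and stop on an object; "force" is the grip in N (left out, the last holds). Time passes only in rows, so rows that do not move let the fingers close. It gives the time, the measured TCP pose, the force, the opening and the grip force at its end, in the units of the state.
- observe(): the state, without advancing time (a new reading comes with each control period).
- capture(name): name is "scene" or "side" or "wrist"; returns (picture, depth): 384x512x3 uint8, red, green, blue; 384x512 float32, m along the optical axis (not along the pixel's ray), 0 where there is no reading.
- calibration(name): a dict with "K" (3x3 intrinsics, pixels), "R" (3x3) and "t" (3): a world point X has camera coordinates R X + t; the wrist camera has in their place "tool_from_camera" (4x4, takes a point from camera to tool coordinates, whose origin is the TCP and whose axes are the flange's). Camera axes: x right, y down, z forward; pixel columns grow to the right and rows downward; lengths in m; the calibration is good to about 2 mm. A picture is of the moment at which its call begins: read the wrist's pose just before it. calibration takes no time and is no camera call.
- order.sign_off(): hands the job in; it is judged then, once.
Trained networks look in the newest picture that a camera, given by its name, has taken for a name from the list of things; names that differ only in an ending like _2 or _b are one class to them, and where a whole thing is asked for, a point or a joint stands for the part that bears it (a point fixed in the world has none). Each returns a list of dicts, best first, with "conf" (0 to 1); they miss things now and then, are a little off and sometimes report something else, mostly with a low value. They report only what shows in the picture. A call takes as long as a camera call.
- masks_of(thing, camera): "mask" (384x512 bool, what is visible of it) and "rect" ([left, top, right, bottom] in pixels, round what is visible of it).
- place_of(thing, camera): "at" ([column, row] in pixels: a listed point, or the origin of a listed thing).
The state is a dict: "time_s": time; "joint_pos": joint angles; "qvel": joint speeds; "joint_torque": joint torques, N m; "tcp_pos": TCP position; "ee_rot": TCP orientation; "force": force on the tool from outside, world axes, zero at the start; "wrist_torque": the same for the moment, N m; "gripper_width": finger opening in m; "finger_force": force on a finger pad.
Only numpy, scipy, OpenCV 4.12 (cv2) and the standard library are available. Lean on these libraries where they do the work, as an engineer would, in place of code of your own. Each camera call takes 0.05 s, during which the arm holds its last target. There are 200 camera calls.

## Working session

There is one attempt and no reset: what is moved stays moved. The work goes in short steps, Python scripts to look and compute and a tool call to move; the robot and the scene stay as the last step left them, time stands still between calls to the robot, and variables do not carry over. Pictures are saved under pics/ and viewed, at most 10 in all, crops included, and the job is handed in when it is done.

Besides the shell and the picture viewer there is one more tool, called after "Emit:" by a JSON object that holds its "api" and its "payload". send_rows: Moves the arm, as the interface text tells. Its arguments: {"type":"object","properties":{"moves":{"type":"array","items":{"type":"array","items":{"type":"array","items":{"type":"number"}}}},"force":{"type":"number"}},"required":["moves"]}

```bash
mkdir -p pics; cat > h.py <<'E'
import numpy as np, cv2
from cell import observe, capture, calibration, order, masks_of, place_of
def w(cam,uv,d):
    c=calibration(cam);K=np.array(c["K"]);p=np.linalg.inv(K)@np.array([uv[0],uv[1],1.])*d
    return np.array(c["R"]).T@(p-np.array(c["t"]))
def ray_z(cam,uv,z):
    a=w(cam,uv,0);b=w(cam,uv,1);return a+(b-a)*(z-a[2])/(b[2]-a[2])
E
python3 - <<'E'
from h import *
o=observe();print(o["tcp_pos"],o["ee_rot"],o["time_s"])
np.set_printoptions(precision=4,suppress=True)
Z=dict(drawer_left_pull=.058,drawer_right_pull=.058,lid_hinge=.1,lid_edge=None,chest=0,jar_screws=0,jar_nuts=0,standing_bolt=0,timber_block=0,spanner=0)
for c in ("scene","side"):
    im,d=capture(c);cv2.imwrite(f"pics/{c}.png",im[...,::-1])
    print(c,"campos",w(c,(0,0),0))
    for n,z in Z.items():
        for r in place_of(n,c)[:2]:
            u,v=r["at"];dd=d[int(np.clip(v,0,383)),int(np.clip(u,0,511))]
            print(n,round(r["conf"],2),np.round(r["at"]),"depth:",w(c,(u,v),dd), "z:",ray_z(c,(u,v),z) if z is not None else "")
E
```

```text
[ 0.14209836 -0.55691962  0.23068009] [-3.11593980e+00 -3.91239181e-01 -3.37101481e-05] 0.0
scene campos [-0.2014  0.6551  0.4796]
drawer_left_pull 0.55 [260. 204.] depth: [0.4679 0.0265 0.0544] z: [0.4622 0.0318 0.058 ]
drawer_left_pull 0.34 [297. 180.] depth: [0.2705 0.1079 0.2007] z: [ 0.5119 -0.172   0.058 ]
drawer_right_pull 0.78 [292. 185.] depth: [0.2775 0.1145 0.1876] z: [ 0.49   -0.1253  0.058 ]
lid_hinge 0.69 [229. 163.] depth: [ 0.87   -0.1906  0.0194] z: [ 0.6824 -0.0425  0.1   ]
lid_edge 0.7 [246. 125.] depth: [ 2.6913 -1.8691 -0.4046] z: 
chest 0.91 [240. 203.] depth: [0.4916 0.0754 0.0658] z: [ 0.6019 -0.0168 -0.    ]
jar_screws 0.61 [286. 219.] depth: [ 0.4259 -0.0328  0.0019] z: [ 0.4284 -0.0355  0.    ]
jar_screws 0.52 [297. 178.] depth: [0.2705 0.1071 0.2035] z: [ 0.6184 -0.2969  0.    ]
jar_nuts 0.94 [179. 234.] depth: [0.5443 0.233  0.0134] z: [0.5657 0.2209 0.    ]
jar_nuts 0.21 [287. 219.] depth: [ 0.4271 -0.0356  0.0029] z: [ 0.4309 -0.0399  0.    ]
standing_bolt 0.4 [286. 218.] depth: [ 0.4282 -0.0335  0.0057] z: [ 0.4358 -0.0419  0.    ]
timber_block 0.6 [25
[... 534 characters left out ...]
screws 0.93 [307. 314.] depth: [ 0.6053 -0.3301  0.0341] z: [ 0.6113 -0.3001  0.    ]
jar_nuts 0.91 [277. 183.] depth: [0.5673 0.1049 0.0833] z: [0.5786 0.232  0.    ]
jar_nuts 0.48 [299. 164.] depth: [ 0.6072 -0.0302  0.2275] z: [0.6605 0.349  0.    ]
standing_bolt 0.66 [230. 242.] depth: [ 0.4362 -0.0485 -0.0007] z: [ 0.4363 -0.0494  0.    ]
standing_bolt 0.56 [298. 236.] depth: [ 0.6035 -0.1232  0.0788] z: [ 0.6179 -0.0278  0.    ]
timber_block 0.66 [330. 208.] depth: [ 0.7272  0.1047 -0.0026] z: [0.7263 0.1011 0.    ]
timber_block 0.58 [206. 177.] depth: [0.3575 0.2444 0.0167] z: [0.3552 0.2707 0.    ]
spanner 0.76 [191. 300.] depth: [ 0.3513 -0.2575  0.0037] z: [ 0.3508 -0.254   0.    ]
```

View pics/side.png

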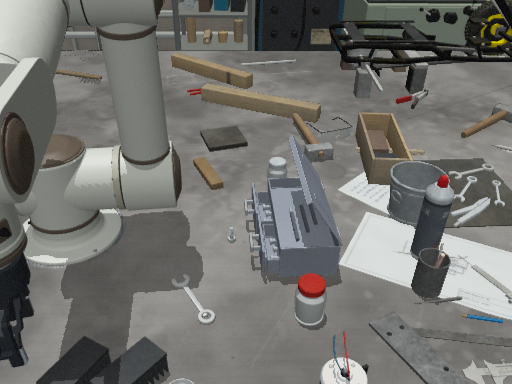

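View pics/scene.png

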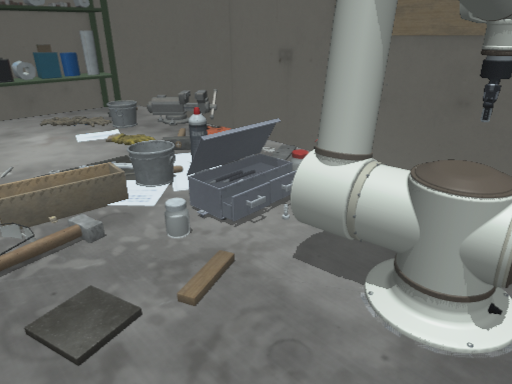

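The side view shows the chest with both drawer pulls at about (246,206) and (252,240), and its lid up with the edge at about (298,150). The bolt is at (231,235), the red jar at (310,300), the pale jar at (277,168), the timber at (208,172) and the spanner at (195,298). Next I fit the chest's yaw.

```bash
python3 - <<'E'
from h import *
np.set_printoptions(precision=4,suppress=True)
im,d=capture("side");c=calibration("side");K=np.array(c["K"])
v,u=np.mgrid[:384,:512];P=(np.stack([(u-K[0,2])/K[0,0],(v-K[1,2])/K[1,1],np.ones_like(d)],-1)*d[...,None]-np.array(c["t"]))@np.array(c["R"])
roi=(u>238)&(u<345)&(v>135)&(v<280)&(d>0)
def show(n,m):
    q=P[m];print(n,len(q),q.min(0),q.max(0));return q
L=show("lid",roi&(P[...,2]>.13)&(P[...,0]>.55)&(P[...,0]<.72)&(P[...,1]<.13))
m=np.median(L,0)
for _ in range(5):
    U,S,V=np.linalg.svd(L-L.mean(0),full_matrices=False);n=V[2];r=(L-L.mean(0))@n;L=L[abs(r)<max(.003,2*r.std())]
n=n*np.sign(n[0]); print("plane",n,L.mean(0),r.std(),len(L),"yaw",np.arctan2(n[1],n[0]),"angle",np.arccos(abs(n[2])))
h=np.array([np.cos(np.arctan2(n[1],n[0])),np.sin(np.arctan2(n[1],n[0])),0])
for nm,z in (("drawers", (.02,.1)),):
    q=P[roi&(P[...,2]>z[0])&(P[...,2]<z[1])&(P[...,0]<.58)&(P[...,0]>.44)]
    s=q@h; l=q@np.array([-h[1],h[0],0])
    for a in np.arange(-.25,.16,.015):
        k=(l>a)&(l<a+.015)
        if k.sum()>3: print(round(a,3),k.sum(),"minx",np.percentile(s[k],[2,10,50]),"z",q[k][:,2].min(),q[k][:,2].max())
E
```

```text
lid 1277 [ 0.5928 -0.1959  0.13  ] [0.6809 0.1161 0.234 ]
plane [0.8365 0.0403 0.5465] [ 0.6395 -0.0625  0.1874] 0.0009506893683392143 990 yaw 0.048101024788869906 angle 0.9926177134620635
-0.235 34 minx [0.5454 0.5475 0.5574] z 0.020368534732442073 0.09939165892221302
-0.22 476 minx [0.5051 0.5084 0.5459] z 0.0203112512893754 0.09985286031603637
-0.205 65 minx [0.5042 0.5043 0.5145] z 0.02530925142974916 0.09537642464867359
-0.19 58 minx [0.5044 0.5049 0.5178] z 0.02400612911743372 0.09543527114775825
-0.175 167 minx [0.4811 0.4849 0.5081] z 0.02109028275376056 0.09989771086463176
-0.16 97 minx [0.4808 0.4848 0.5439] z 0.020101872980307547 0.09931461275278833
-0.145 135 minx [0.4835 0.5043 0.5428] z 0.02010468283798733 0.09863487308426003
-0.13 126 minx [0.4805 0.4867 0.5158] z 0.020220157194185955 0.09998822696150468
-0.115 122 minx [0.5042 0.5045 0.541 ] z 0.02014469579157213 0.0983147050241584
-0.1 71 minx [0.5046 0.5074 0.546 ] z 0.02030326810542158 0.09962415019408731
-0.085 202 minx [0.5043 0.5192 0.5378] z 0.02004023327664763 0.09814987202517142
-0.07 148 minx [0.4998 0.5002 
[... 220 characters left out ...]
minx [0.4764 0.4794 0.5083] z 0.0283461590753157 0.09911411270188557
-0.01 79 minx [0.4775 0.4961 0.5519] z 0.0205038453409777 0.0934544173502941
0.005 132 minx [0.4758 0.4998 0.539 ] z 0.02024301041593298 0.099450769762752
0.02 90 minx [0.4764 0.4844 0.5216] z 0.020159725900088372 0.09266673176868225
0.035 118 minx [0.4996 0.4999 0.5447] z 0.02019448440450252 0.09746651868018058
0.05 58 minx [0.4998 0.5018 0.5452] z 0.020121459902981694 0.09995332837334384
0.065 247 minx [0.515  0.5219 0.5447] z 0.020242616062900818 0.09997009555293347
0.08 39 minx [0.5494 0.5529 0.5692] z 0.06762234238730364 0.09960533035324928
0.155 73 minx [0.5634 0.5682 0.5795] z 0.046044063210745924 0.08956553985468936
```

Emit:
{"api": "send_rows", "payload": {"moves": [[[0, 0, 0, 0, 0, 0.1, 1], [0, 0, 0, 0, 0, 0.1, 1], [0.0265, -0.0345, 0, 0, 0, 0, 1], [0.0265, -0.0345, 0, 0, 0, 0, 1], [0.0265, -0.0345, 0, 0, 0, 0, 1], [0.0265, -0.0345, 0, 0, 0, 0, 1], [0.0265, -0.0345, 0, 0, 0, 0, 1], [0.0265, -0.0345, 0, 0, 0, 0, 1], [0.0265, -0.0345, 0, 0, 0, 0, 1], [0.0265, -0.0345, 0, 0, 0, 0, 1], [0.0265, -0.0345, 0, 0, 0, 0, 1], [0.0265, -0.0345, 0, 0, 0, 0, 1], [0.0265, -0.0345, 0, 0, 0, 0, 1], [0.0265, -0.0345, 0, 0, 0, 0, 1], [0, 0, 0, 0, 0, 0, 1]]]}}

```text
time_s: 3.02
tcp_pos: [0.4401, -0.1258, 0.2313]
ee_rot: [-3.14, -0.084, -0.0]
force: [-0.8, 0.4, -0.0]
gripper_width: -0.0002
finger_force: 0.0
```

Emit:
{"api": "send_rows", "payload": {"moves": [[[0, 0, 0.045, 0, 0, 0, 1], [0, 0, 0.045, 0, 0, 0, 1], [0, 0, 0.045, 0, 0, 0, 1], [0, 0, 0.045, 0, 0, 0, 1], [0, 0, 0, 0, 0, 0, 1]]]}}

```text
time_s: 3.65
tcp_pos: [0.4372, -0.1277, 0.0492]
ee_rot: [-3.138, -0.077, 0.007]
force: [0.5, -0.5, 1.2]
gripper_width: -0.0002
finger_force: 0.0
```

```bash
python3 - <<'E'
from h import *
im,d=capture("side");cv2.imwrite("pics/s2.png",cv2.resize(im[120:300,150:390,::-1],(720,540)))
print(observe()["tcp_pos"])
E
```

```text
[ 0.43854605 -0.12818941  0.0514495 ]
```

View pics/s2.png

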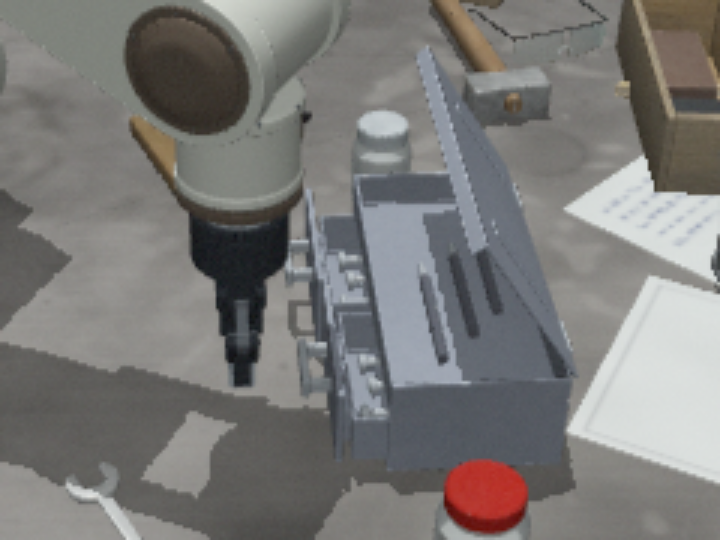

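Side crop: the shut fingers (240,375) stand in front of the right pull (308,370), clear of everything else. Now I push.

Emit:
{"api": "send_rows", "payload": {"moves": [[[0.013, 0, 0, 0, 0, 0, 1], [0.013, 0, 0, 0, 0, 0, 1], [0.01, 0, 0, 0, 0, 0, 1], [0.01, 0, 0, 0, 0, 0, 1], [0.01, 0, 0, 0, 0, 0, 1], [0.006, 0, 0, 0, 0, 0, 1], [0, 0, 0, 0, 0, 0, 1]]]}}

```text
time_s: 4.58
tcp_pos: [0.5014, -0.1246, 0.0512]
ee_rot: [-3.14, -0.078, -0.0]
force: [0.4, 0.1, 0.4]
gripper_width: -0.0002
finger_force: 0.0
```

Emit:
{"api": "send_rows", "payload": {"moves": [[[0.004, 0, 0, 0, 0, 0, 1], [0.003, 0, 0, 0, 0, 0, 1], [0, 0, 0, 0, 0, 0, 1]]]}}

```text
time_s: 4.95
tcp_pos: [0.5082, -0.1244, 0.0513]
ee_rot: [-3.141, -0.078, -0.0]
force: [0.4, 0.7, -0.2]
gripper_width: -0.0004
finger_force: 0.0
```

Emit:
{"api": "send_rows", "payload": {"moves": [[[0.003, 0, 0, 0, 0, 0, 1], [0, 0, 0, 0, 0, 0, 1]]]}}

```text
time_s: 5.2
tcp_pos: [0.5089, -0.1243, 0.0513]
ee_rot: [-3.14, -0.078, 0.008]
force: [-24.7, -1.4, 15.7]
gripper_width: 0.0
finger_force: 12.1
```

Emit:
{"api": "send_rows", "payload": {"moves": [[[0.002, 0, 0, 0, 0, 0, 1], [0, 0, 0, 0, 0, 0, 1]]]}}

```text
time_s: 5.45
tcp_pos: [0.509, -0.1243, 0.0512]
ee_rot: [-3.14, -0.079, 0.014]
force: [-43.2, -2.9, 27.2]
gripper_width: 0.0
finger_force: 22.0
```

```bash
python3 - <<'E'
from h import *
im,d=capture("side");cv2.imwrite("pics/s3.png",cv2.resize(im[120:300,150:390,::-1],(720,540)))
o=observe();print(o["tcp_pos"],o["force"])
E
```

```text
[ 0.50904624 -0.12430258  0.0511859 ] [-43.71729306  -3.54762448  28.13230006]
```

View pics/s3.png

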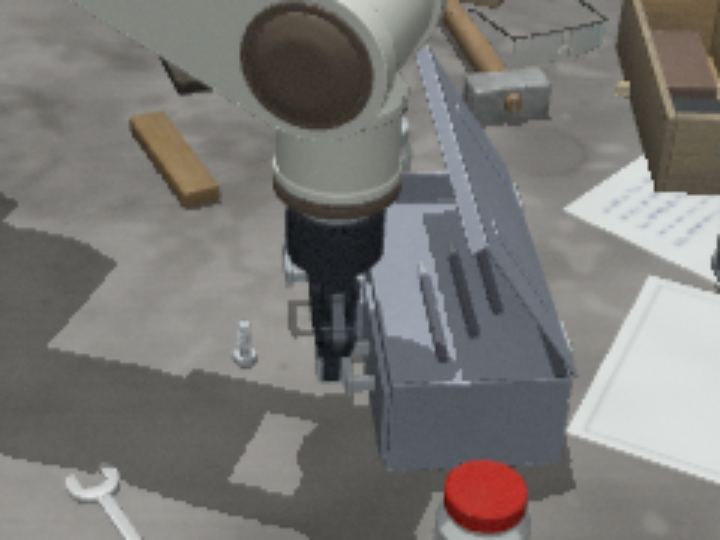

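The crop shows the right drawer flush, and a firm 43 N stop confirms it is home. The bolt (244,345) is untouched. I back off, pass over the bolt, and go down at the left pull.

Emit:
{"api": "send_rows", "payload": {"moves": [[[-0.02, 0, 0, 0, 0, 0, 1], [-0.025, 0, 0, 0, 0, 0, 1], [-0.018, 0, 0, 0, 0, 0, 1], [0, 0, -0.035, 0, 0, 0, 1], [0, 0, -0.045, 0, 0, 0, 1], [0, -0.03, 0, 0, 0, 0, 1], [0, -0.03, 0, 0, 0, 0, 1], [0, -0.03, 0, 0, 0, 0, 1], [0, -0.03, 0, 0, 0, 0, 1], [0, -0.03, 0, 0, 0, 0, 1], [0, 0, 0, 0, 0, 0, 1], [0, 0, 0.04, 0, 0, 0, 1], [0, 0, 0.04, 0, 0, 0, 1], [0, 0, 0, 0, 0, 0, 1]]]}}

```text
time_s: 7.25
tcp_pos: [0.4412, 0.0222, 0.0496]
ee_rot: [-3.14, -0.077, 0.007]
force: [-0.4, 0.2, 0.7]
gripper_width: 0.0001
finger_force: 0.0
```

Emit:
{"api": "send_rows", "payload": {"moves": [[[0.013, 0, 0, 0, 0, 0, 1], [0.01, 0, 0, 0, 0, 0, 1], [0.01, 0, 0, 0, 0, 0, 1], [0.01, 0, 0, 0, 0, 0, 1], [0.008, 0, 0, 0, 0, 0, 1], [0.004, 0, 0, 0, 0, 0, 1], [0, 0, 0, 0, 0, 0, 1]]]}}

```text
time_s: 8.12
tcp_pos: [0.4977, 0.0253, 0.0512]
ee_rot: [-3.14, -0.078, 0.0]
force: [-0.4, 1.4, 0.2]
gripper_width: 0.0001
finger_force: 0.0
```

Emit:
{"api": "send_rows", "payload": {"moves": [[[0.004, 0, 0, 0, 0, 0, 1], [0.002, 0, 0, 0, 0, 0, 1], [0, 0, 0, 0, 0, 0, 1]]]}}

```text
time_s: 8.5
tcp_pos: [0.5012, 0.0256, 0.0511]
ee_rot: [-3.141, -0.079, 0.009]
force: [-23.6, -1.9, 14.6]
gripper_width: -0.0001
finger_force: 12.2
```

Left is at its stop too. A small firm press, then I retreat, rise and pass over the raised lid to its back side.

Emit:
{"api": "send_rows", "payload": {"moves": [[[0.002, 0, 0, 0, 0, 0, 1], [0, 0, 0, 0, 0, 0, 1], [-0.02, 0, 0, 0, 0, 0, 1], [-0.03, 0, 0, 0, 0, 0, 1], [0, 0, -0.04, 0, 0, 0, 1], [0, 0, -0.05, 0, 0, 0, 1], [0, 0, -0.05, 0, 0, 0, 1], [0, 0, -0.05, 0, 0, 0, 1], [0, 0, -0.06, 0, 0, 0, 1], [0, 0, 0, 0, 0, 0, 1]]]}}

```text
time_s: 9.75
tcp_pos: [0.4568, 0.0231, 0.3057]
ee_rot: [3.14, 0.078, 0.011]
force: [-0.9, 0.7, -0.8]
gripper_width: -0.0002
finger_force: 0.0
```

```bash
python3 - <<'E'
from h import *
np.set_printoptions(precision=4,suppress=True)
im,d=capture("side");cv2.imwrite("pics/s4.png",cv2.resize(im[120:300,150:390,::-1],(720,540)))
o=observe();print(o["tcp_pos"],o["force"])
for n,z in (("drawer_left_pull",.058),("drawer_right_pull",.058),("lid_edge",.231),("standing_bolt",0)):
    for r in place_of(n,"side")[:1]:
        X=ray_z("side",r["at"],z);print(n,r["conf"],X,"s",X[0]*.9988+X[1]*.0481)
E
```

```text
[0.4562 0.0231 0.303 ] [ 0.3172 -0.1195 -1.0062]
drawer_left_pull 0.6 [0.5087 0.0457 0.058 ] s 0.5102843133286061
drawer_right_pull 0.85 [ 0.527  -0.1276  0.058 ] s 0.5202511444715552
lid_edge 0.64 [ 0.6067 -0.0444  0.231 ] s 0.6038731483502
standing_bolt 0.42 [ 0.4305 -0.0265  0.    ] s 0.42873204778787316
```

View pics/s4.png

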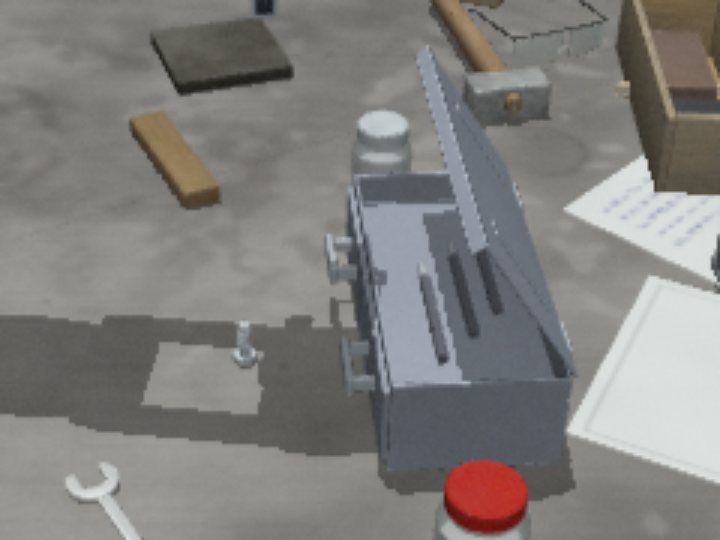

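Both drawers sit flush (pulls at (335,258) and (355,365)), the lid is still up, and the bolt, jar and block are in place. I go over the lid.

Emit:
{"api": "send_rows", "payload": {"moves": [[[0.035, 0.012, 0, 0, 0, 0, 1], [0.035, 0.012, 0, 0, 0, 0, 1], [0.035, 0.012, 0, 0, 0, 0, 1], [0.035, 0.012, 0, 0, 0, 0, 1], [0.035, 0.012, 0, 0, 0, 0, 1], [0.033, 0.012, 0, 0, 0, 0, 1], [0, 0, 0, 0, 0, 0, 1], [0, 0, 0.035, 0, 0, 0, 1], [0, 0, 0.035, 0, 0, 0, 1], [0, 0, 0, 0, 0, 0, 1]]]}}

```text
time_s: 11.25
tcp_pos: [0.6654, -0.038, 0.2285]
ee_rot: [-3.139, -0.078, 0.008]
force: [-0.5, 0.3, 1.2]
gripper_width: -0.0002
finger_force: 0.0
```

Emit:
{"api": "send_rows", "payload": {"moves": [[[-0.017, 0, 0.007, 0, 0, 0, 1], [-0.017, 0, 0.007, 0, 0, 0, 1], [-0.011, 0, 0.008, 0, 0, 0, 1], [-0.011, 0, 0.008, 0, 0, 0, 1], [-0.009, 0, 0.01, 0, 0, 0, 1], [-0.009, 0, 0.01, 0, 0, 0, 1], [-0.007, 0, 0.0115, 0, 0, 0, 1], [-0.007, 0, 0.0115, 0, 0, 0, 1], [-0.0045, 0, 0.013, 0, 0, 0, 1], [-0.0045, 0, 0.013, 0, 0, 0, 1], [0, 0, 0, 0, 0, 0, 1]]]}}

```text
time_s: 12.62
tcp_pos: [0.5694, -0.0431, 0.131]
ee_rot: [-3.14, -0.078, 0.003]
force: [0.8, -0.1, -0.3]
gripper_width: -0.0001
finger_force: 0.0
```

```bash
python3 - <<'E'
from h import *
im,d=capture("side");cv2.imwrite("pics/s5.png",cv2.resize(im[120:300,150:390,::-1],(720,540)))
o=observe();print(o["tcp_pos"],o["force"])
E
```

```text
[ 0.56990103 -0.04316718  0.13191881] [-0.24636709 -0.02968983  0.42538077]
```

View pics/s5.png

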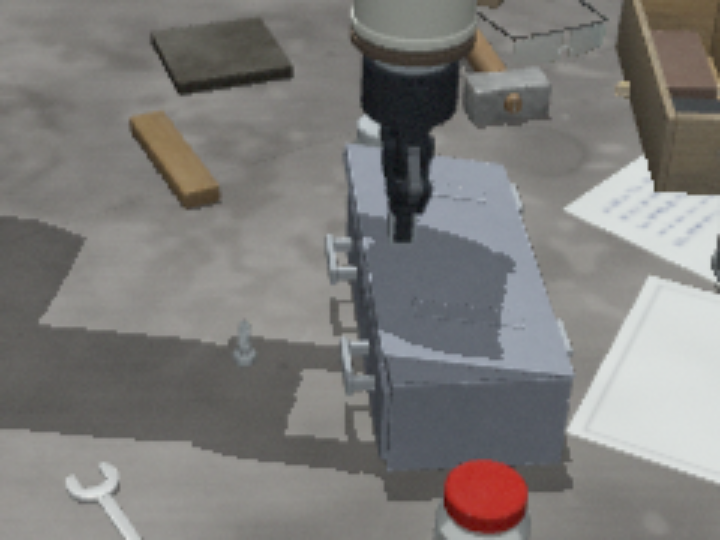

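The lid has followed and lies nearly closed, about 0.15 rad, with the fingertip at (403,240). I finish the press.

Emit:
{"api": "send_rows", "payload": {"moves": [[[-0.002, 0, 0.01, 0, 0, 0, 1], [-0.001, 0, 0.01, 0, 0, 0, 1], [0, 0, 0.005, 0, 0, 0, 1], [0, 0, 0, 0, 0, 0, 1]]]}}

```text
time_s: 13.18
tcp_pos: [0.5669, -0.0433, 0.1068]
ee_rot: [-3.14, -0.078, 0.001]
force: [0.0, -0.4, 0.8]
gripper_width: -0.0001
finger_force: 0.0
```

Emit:
{"api": "send_rows", "payload": {"moves": [[[0, 0, 0.003, 0, 0, 0, 1], [0, 0, 0, 0, 0, 0, 1]]]}}

```text
time_s: 13.42
tcp_pos: [0.5673, -0.0433, 0.105]
ee_rot: [3.14, 0.078, 0.001]
force: [-2.1, 0.3, 6.3]
gripper_width: -0.0002
finger_force: 3.6
```

Emit:
{"api": "send_rows", "payload": {"moves": [[[0, 0, 0.002, 0, 0, 0, 1], [0, 0, 0, 0, 0, 0, 1], [0, 0, 0, 0, 0, 0, 1]]]}}

```text
time_s: 13.8
tcp_pos: [0.5675, -0.0434, 0.1048]
ee_rot: [3.14, 0.078, 0.003]
force: [-11.6, 3.1, 30.3]
gripper_width: 0.0
finger_force: 15.0
```

Emit:
{"api": "send_rows", "payload": {"moves": [[[0, 0, -0.02, 0, 0, 0, 1], [0, 0, -0.05, 0, 0, 0, 1], [0, 0, -0.05, 0, 0, 0, 1], [0, 0, -0.05, 0, 0, 0, 1], [0, 0, 0, 0, 0, 0, 1], [0, 0, 0, 0, 0, 0, 1]]]}}

```text
time_s: 14.55
tcp_pos: [0.567, -0.0433, 0.2718]
ee_rot: [-3.14, -0.078, 0.001]
force: [-0.1, -1.1, -0.9]
gripper_width: -0.0001
finger_force: 0.0
```

```bash
python3 - <<'E'
from h import *
np.set_printoptions(precision=4,suppress=True)
im,d=capture("side");cv2.imwrite("pics/s6.png",cv2.resize(im[120:300,150:390,::-1],(720,540)))
o=observe();print(o["tcp_pos"],o["force"])
c=calibration("side");K=np.array(c["K"])
v,u=np.mgrid[:384,:512];P=(np.stack([(u-K[0,2])/K[0,0],(v-K[1,2])/K[1,1],np.ones_like(d)],-1)*d[...,None]-np.array(c["t"]))@np.array(c["R"])
s=P[...,0]*.9988+P[...,1]*.0481;l=P[...,1]*.9988-P[...,0]*.0481
q=(s>.54)&(s<.68)&(l>-.21)&(l<-.03)&(P[...,2]>.08)&(P[...,2]<.15)
print(np.polyfit(s[q],P[...,2][q],1),np.median(P[...,2][q]))
E
```

```text
[ 0.5668 -0.0433  0.2712] [ 0.2124  0.0661 -0.217 ]
[-0.0003  0.1057] 0.10548734978303091
```

View pics/s6.png

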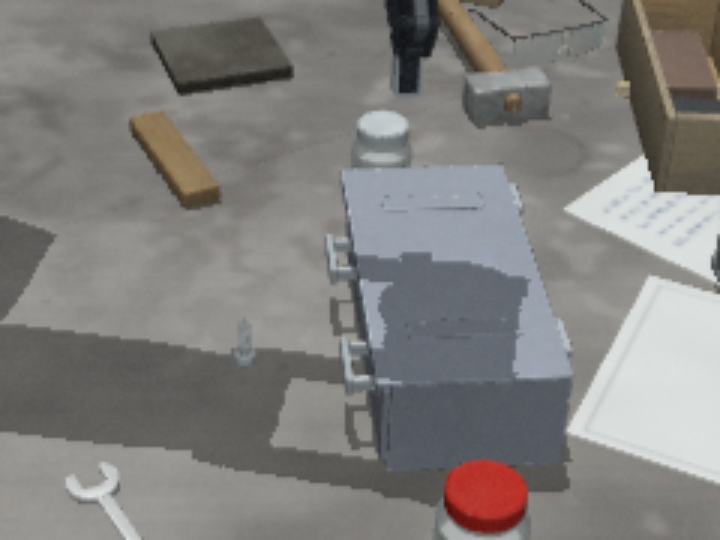

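The lid is level (slope 0, top at 105 mm), the drawers are home, the loose things haven't moved, and the arm is clear.

```bash
python3 -c "
from cell import order
print(order.sign_off())"
```

```text
the job is handed in; nothing more can be done
None
```

I pushed both drawers fully home and then pushed the lid shut. In the last picture the lid was level, the loose things stood where they were and the arm was clear, so I handed the job in; no verdict came back.

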